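# Bring the egg cup round on the breakfast turntable

### The job

Turn the wooden turntable by pushing one of its four arms round with a fingertip, either way, until the egg cup stands squarely in front of the coffee cup, at the side where the board's tongue sticks out. Push only on the arms: do not press on the disc or touch, lift or topple the things riding on it, and leave the coffee cup and the things around where they are.

Things in the scene. Friction and masses are not known exactly. Their poses are not given: they have to be found in the camera images.
- board: Fixed light wooden serving board, 12 mm thick, lying on the worktop: a disc 224 mm across with a tongue 94 mm wide that ends round, 247 mm from the disc's centre. Origin: centre of the disc, underside. The tongue points along the board's own -x, roughly to the robot's left. Right of the board is the sink; its wall tap reaches out to about x = 0.45, y = -0.50, with the spout up to 0.35 m above the worktop: swing in clear of it.
- turntable: The turntable on the board; turns freely both ways (far over a full turn) about its vertical z axis with light steady friction (about 0.12 N m, so 1 N at an arm's end) and stays where it is left. Origin: on the axis, on the board's top, 12 mm above the worktop. The arms point along its own +45, +135, -135 and -45 degrees, the four bays between them lie along its own +x, +y, -x and -y; one bay is empty.
- disc: The turntable's wooden disc, 200 mm across, 12 mm thick, top 32 mm above the worktop. Same origin and axes as the turntable. Not to be pressed on.
- cross: The cross of four arms with a central hub (34 mm across, top 75 mm above the worktop), fixed on the disc and turning with it; same origin and axes as the turntable. Each arm is an upright flat bar 12 mm thick, from 32 to 56 mm above the worktop, running from the hub to 140 mm from the axis, so it sticks out 40 mm beyond the disc's rim; there a finger can stand beside it, over the board and worktop.
- tip_0 (a point): Outer end of the arm along the turntable's own +45 degrees: 140 mm from the axis, mid-height (44 mm above the worktop).
- tip_1 (a point): Outer end of the arm along the turntable's own +135 degrees: 140 mm from the axis, mid-height (44 mm above the worktop).
- tip_2 (a point): Outer end of the arm along the turntable's own -135 degrees: 140 mm from the axis, mid-height (44 mm above the worktop).
- tip_3 (a point): Outer end of the arm along the turntable's own -45 degrees: 140 mm from the axis, mid-height (44 mm above the worktop).
- egg_cup: Cream egg cup, waisted, 49 mm across, 62 mm tall, standing loose in one bay about 62 mm from the turntable's axis and riding round with it. Origin: centre of its underside.
- small_glass: Small clear glass, 46 mm across, 57 mm tall, loose in another bay. Origin: centre of its underside.
- timer: Round kitchen timer with a knob, 55 mm across, 31 mm tall, loose in another bay. Origin: centre of its underside.
- coffee_cup: White espresso cup with a handle, 62 mm x 92 mm over the handle, 51 mm tall, loose on the board's tongue, about 202 mm from the turntable's axis; the turning arms pass it with about 10 mm to spare. Origin: centre of its outline, underside.
- matchbox: Box of matches, 22 x 57 x 37 mm, loose on the worktop, behind the board on the right. Origin: centre of its underside.
- spice_jar: Spice jar, 47 mm across, 98 mm tall, loose on the worktop behind the board. Origin: centre of its underside.
- tub: White open tub, 82 x 98 x 64 mm, loose on the worktop, near left. Origin: centre of its underside.
Not all that is in view belongs to the job. Leave any blue or purple look-alike of the small_glass alone.

How it is judged:
By the outcome, as a careful person would: the job done as asked, in the order asked, and still so for the second after the job is handed in, with the robot touching nothing.
It also fails if it takes over 48 s, if anything falls off the work surface, if the arm or the gripper's body presses on something with over 40 N, if the wrist force passes 120 N, or if a joint passes its speed limit or range.

### The arm

A 6-joint arm with a two-finger parallel gripper is mounted at the origin on a cart in front of the work surface, level with it; the furniture and walls round the work are solid. World frame = base frame: x ahead of the robot, y to its left, z up, the work surface at z = 0. Lengths are in mm, angles in rad, forces in N, time in s.
With the tool pointing down it reaches from about 400 to 925 mm from the base axis. Payload 12.5 kg.
Tool frame: the origin (TCP) lies midway between the tips of the shut fingers; the grasp point (between the pads) lies 19 mm behind it; z points along the fingers, y is the line along which they close (so a half turn about z gives the same grasp; the last joint's range is limited). The gripper opens to 95 mm and grips with 3 to 60 N. Pads are 20 mm wide; open, the fingers measure 119 mm over their backs; the gripper's body (75 mm by 180 mm) begins 59 mm behind the grasp point.
Start: joints at [-0.106, 0.491, 1.559, -0, 1.092, -0.106], TCP at [625.017, 0.021, 214.661] pointing down, gripper open.
Joint ranges: [-3.1, 3.1], [-0.84, 2.19], [0.05, 2.79], [-1.13, 4.28], [0.06, 2.93], [-2.69, 2.69]. Speed limits (rad/s): [2.22, 2.22, 2.79, 3.14, 3.14, 3.14].

### API

Orientations are given as [roll, pitch, yaw] about the fixed x, y, z axes, in that order (R = Rz(yaw) Ry(pitch) Rx(roll)).
In Python, from cell import state, viewer, env, models gives the robot as it stands. The module is installed in compiled form; this text tells all that it offers.
- The arm moves only by the tool arm_command, never from a script. Its argument "rows" is a list of rows, each a list of 2 entries, a list of its own where there are three numbers: the shift along the tool's x, y, z normalised to -1 to 1, where 1 is 0.25 m, then the turn about the tool's z normalised to -1 to 1, where 1 is pi rad. A call has exactly 5 rows; each row shifts and turns the commanded pose from where the row before left it, along the tool's axes as they then stand; what a row does not reach is not made up. A row lasts 1/10 s, in which the tool goes at most 50 mm and 8.59 degrees, less where a joint would pass 70% of its speed; a pose out of reach is approached as far as the arm can. A call with a number of a shift or a turn outside -1 to 1 is refused whole. A call with a gripper value outside its range is refused whole. "claw" is the opening, from 0 (shut) to 1 (fully open), set as the call begins (left out, the last holds). The fingers move at their own pace and stop on an object; the grip force is fixed at half the most. Time passes only in rows, so rows that do not move let the fingers close, or fill a call up. It gives the time, the measured TCP pose, the force, the opening and the grip force at its end, in the units of the state.
- state(): the state, without advancing time (a new reading comes with each control period).
- viewer.read_camera(name): name is "scene" or "side" or "wrist"; returns (picture, depth): 420x560x3 uint8, red, green, blue; 420x560 float32, mm along the optical axis (not along the pixel's ray), 0 where there is no reading.
- viewer.get_calibration(name): a dict with "camera_matrix" (3x3 intrinsics, pixels), "world_to_cam" (4x4, takes a point from world to camera coordinates). Camera axes: x right, y up, looking along -z (the intrinsics and any distortion apply to the point x, -y, -z); pixel columns grow to the right and rows downward; lengths in mm; the calibration is good to about 2 mm. A picture is of the moment at which its call begins: read the wrist's pose just before it. get_calibration takes no time and is no camera call; for the wrist camera it gives the pose at the moment of the call.
- env.job_done(): hands the job in; it is judged then, once.
Trained networks look in the newest picture that a camera, given by its name, has taken for a name from the list of things; names that differ only in an ending like _2 or _b are one class to them, and where a whole thing is asked for, a point or a joint stands for the part that bears it (a point fixed in the world has none). Each returns a list of dicts, best first, with "confidence" (0 to 1); they miss things now and then, are a little off and sometimes report something else, mostly with a low value. They report only what shows in the picture. A call takes as long as a camera call. They do not tell look-alikes from the thing itself.
- models.search_frame(camera, label): "position" ([x, y, z] in mm, in world coordinates, good to about 4 mm: the middle of the surface that is visible of it).
- models.mark_of(camera, label): "position" ([x, y, z] in mm, in world coordinates, good to about 4 mm: a listed point, or the origin of a listed thing).
The state is a dict: "t": time; "joints": joint angles; "qvel": joint speeds; "tau": joint torques, N m; "eef_pos": TCP position; "tcp_rot": TCP orientation; "ft_force": force on the tool from outside, world axes, zero at the start; "moment": the same for the moment, N m; "opening": opening from 0.0 (shut) to 1.0 (fully open); "grip_force": force on a finger pad.
Only numpy, scipy, OpenCV 4.12 (cv2) and the standard library are available. Lean on these libraries where they do the work, as an engineer would, in place of code of your own. Each camera call takes 0.05 s, during which the arm holds its last target. There are 200 camera calls.

## Working session

There is one attempt and no reset: what is moved stays moved. The work goes in short steps, Python scripts to look and compute and a tool call to move; the robot and the scene stay as the last step left them, time stands still between calls to the robot, and variables do not carry over. Pictures are saved under pics/ and viewed, at most 10 in all, crops included, and the job is handed in when it is done.

Besides the shell and the picture viewer there is one more tool, called after "Call:" as name([rows], argument=value, ...), one row to a line, values as JSON. arm_command: Moves the arm, as the interface text tells. Scaled input: -1 to 1 covers 0.25 m each way for a shift and pi rad each way for a turn. Its arguments: {"type":"object","properties":{"rows":{"type":"array","items":{"type":"array"}},"claw":{"type":"number"}},"required":["rows"]}

```bash
mkdir -p pics
cat > h.py <<'E'
import numpy as np,cv2
from cell import state,viewer,env,models
def snap(c,n):
    p,d=viewer.read_camera(c); cv2.imwrite(f'pics/{n}.png',p[:,:,::-1]); return p,d
E
python3 - <<'E'
from h import *
for c in ['scene','side']:
    snap(c,c+'0')
    for l in ['turntable','tip_0','tip_1','tip_2','tip_3','egg_cup','small_glass','timer','coffee_cup','board','spice_jar','tub','matchbox']:
        print(c,l,[(np.round(r['position']).tolist(),round(r['confidence'],2)) for r in models.mark_of(c,l)[:3]])
s=state();print(s['t'],s['eef_pos'],s['tcp_rot'])
a=cv2.imread('pics/scene0.png');b=cv2.imread('pics/side0.png')
E
```

```text
scene turntable [([565.0, -1.0, 9.0], 0.65), ([443.0, 57.0, 44.0], 0.34)]
scene tip_0 [([630.0, 126.0, 45.0], 0.9), ([444.0, 60.0, 44.0], 0.85), ([694.0, -62.0, 42.0], 0.79)]
scene tip_1 [([630.0, 126.0, 45.0], 0.9), ([444.0, 60.0, 44.0], 0.85), ([694.0, -62.0, 42.0], 0.79)]
scene tip_2 [([630.0, 126.0, 45.0], 0.9), ([444.0, 60.0, 44.0], 0.85), ([694.0, -62.0, 42.0], 0.79)]
scene tip_3 [([630.0, 126.0, 45.0], 0.9), ([444.0, 60.0, 44.0], 0.85), ([694.0, -62.0, 42.0], 0.79)]
scene egg_cup [([549.0, 61.0, 27.0], 0.69)]
scene small_glass [([483.0, 202.0, -3.0], 0.77), ([632.0, 19.0, 29.0], 0.64), ([358.0, 43.0, 0.0], 0.64)]
scene timer [([513.0, -16.0, 30.0], 0.91)]
scene coffee_cup [([649.0, 192.0, 14.0], 0.67)]
scene board [([720.0, -306.0, -0.0], 0.43)]
scene spice_jar [([811.0, -21.0, 0.0], 0.75)]
scene tub [([352.0, 365.0, 2.0], 0.7)]
scene matchbox [([719.0, -302.0, -1.0], 0.74), ([694.0, -57.0, 40.0], 0.61)]
side turntable [([568.0, 5.0, 12.0], 0.8), ([441.0, 65.0, 41.0], 0.36)]
side tip_0 [([506.0, -124.0, 46.0], 0.94), ([693.0, -64.0, 45.0], 0.85), ([626.0, 127.0, 45.0], 0.77)]
side tip_1 [([506.0, -124.0, 46.0], 0.94), ([693.0, -64.0, 45.0], 0.85), ([626.0, 127.0, 45.0], 0.77)]
side tip_2 [([506.0, -124.0, 46.0], 0.94), ([693.0, -64.0, 45.0], 0.85), ([626.0, 127.0, 45.0], 0.77)]
side tip_3 [([506.0, -124.0, 46.0], 0.94), ([693.0, -64.0, 45.0], 0.85), ([626.0, 127.0, 45.0], 0.77)]
side egg_cup [([549.0, 57.0, 33.0], 0.77)]
side small_glass [([629.0, 23.0, 32.0], 0.91), ([810.0, -16.0, -2.0], 0.71), ([357.0, 39.0, 0.0], 0.61)]
side timer [([509.0, -15.0, 31.0], 0.63)]
side coffee_cup [([646.0, 188.0, 11.0], 0.94), ([626.0, 127.0, 46.0], 0.42)]
side board []
side spice_jar [([810.0, -20.0, -2.0], 0.85)]
side tub [([356.0, 358.0, -2.0], 0.72), ([720.0, -300.0, 1.0], 0.69)]
side matchbox [([715.0, -300.0, 1.0], 0.53)]
1.4 [6.25013626e+02 1.13010688e-02 2.14645392e+02] [3.14155372e+00 2.10988409e-05 1.57082274e+00]
```

View pics/scene0.png

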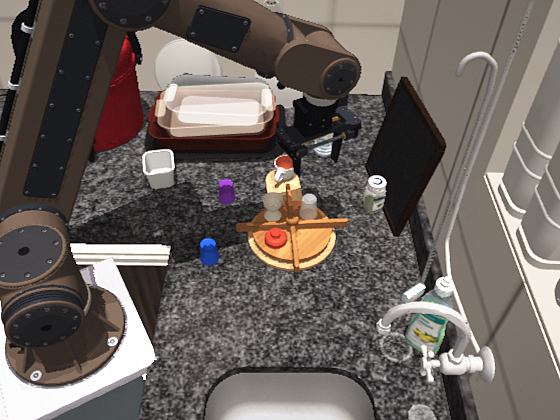

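View pics/side0.png

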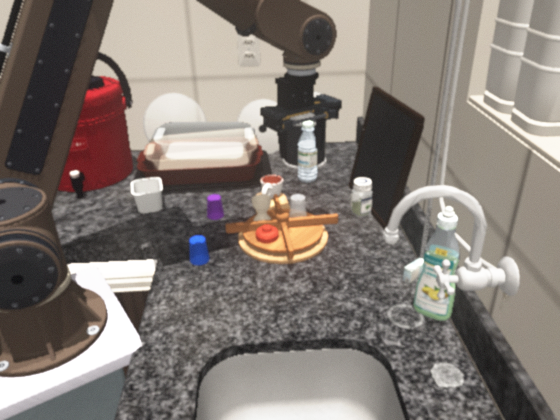

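The scene picture shows the cross's hub at about (292,222). The egg cup (272,205) is in the left bay, the small glass (309,206) in the back one and the timer (276,238) in the near one. The coffee cup (284,168) is on the tongue, and the blue and purple glasses are look-alikes. The side view agrees. Next I need the tongue's direction from the depth image, plus a close wrist view.

```bash
cat >> h.py <<'E'
def world(c,d):
    k=viewer.get_calibration(c);K=k['camera_matrix'];T=np.linalg.inv(k['world_to_cam'])
    v,u=np.mgrid[:420,:560]; P=np.stack([(u-K[0,2])/K[0,0]*d,-(v-K[1,2])/K[1,1]*d,-d,np.ones_like(d)],-1)
    return (P@T.T)[...,:3]
E
python3 - <<'E'
from h import *
p,d=snap('wrist','w0')
for l in ['turntable','tip_0','egg_cup','coffee_cup','board']:
    print(l,[(np.round(r['position']).tolist(),round(r['confidence'],2)) for r in models.mark_of('wrist',l)[:4]])
for c in ['scene','wrist','side']:
    if c!='wrist': p,d=viewer.read_camera(c)
    W=world(c,d);q=p.astype(int)
    m=(d>0)&(abs(W[...,2]-12)<5)&(q[...,0]-q[...,2]>40)&(np.hypot(W[...,0]-567.5,W[...,1]-1)<260)
    X=W[m][:,:2]-[567.5,1]; r=np.hypot(*X.T); a=np.degrees(np.arctan2(X[:,1],X[:,0]))
    print(c,m.sum(),np.median(W[m][:,2]))
    for lo in range(125,250,15):
        s=(r>lo)&(r<lo+15)&(abs(a-67)<40)
        if s.sum()>3: 
            X2=X[s]; t=np.radians(67); v=X2@[-np.sin(t),np.cos(t)]
            print(lo,s.sum(),v.min().round(1),v.max().round(1),np.percentile(v,[3,97]).round(1))
E
```

```text
turntable [([564.0, -0.0, 13.0], 0.97)]
tip_0 [([696.0, -58.0, 46.0], 0.94), ([628.0, 128.0, 44.0], 0.65), ([444.0, 64.0, 43.0], 0.57)]
egg_cup [([543.0, 60.0, 33.0], 0.78)]
coffee_cup [([569.0, -1.0, 7.0], 0.47)]
board []
scene 1385 11.610102128077529
125 62 -47.2 6.4 [-44.3   5.2]
140 58 -47.9 21.4 [-45.9  15.1]
155 101 -47.3 44.9 [-45.4  40.2]
170 109 -48.6 44.5 [-45.9  42.9]
185 92 -47.9 44.9 [-45.4  43.1]
200 62 -48.6 43.7 [-46.5  41.4]
215 39 -45.0 42.8 [-43.6  39.5]
230 13 14.1 29.1 [14.4 28.2]
wrist 0 nan
side 1021 11.0187199570546
125 24 -42.9 44.8 [-42.   23.2]
140 35 -46.1 5.5 [-44.5   3.5]
155 26 -45.3 1.3 [-43.7   0.3]
170 31 -47.6 -1.3 [-46.5  -2.3]
185 25 -45.5 -3.8 [-44.5  -4.8]
200 14 -44.3 -26.8 [-44.  -27.9]
215 9 -43.5 30.6 [-43.2  29.1]
230 4 18.4 27.2 [18.6 26.9]
  return _methods._mean(a, axis=axis, dtype=dtype,
  ret = ret.dtype.type(ret / rcount)
```

View pics/w0.png

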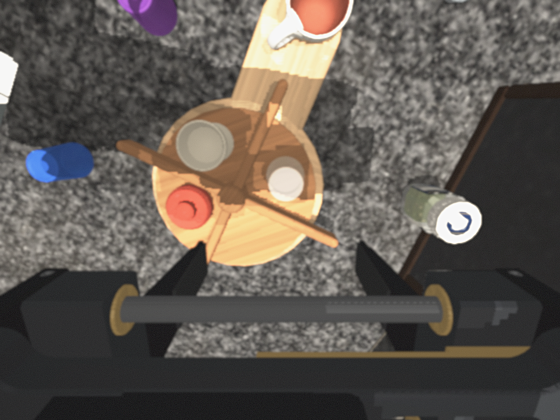

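Run:
```python
import cv2
a=cv2.imread('pics/scene0.png')[140:280,220:360];b=cv2.imread('pics/w0.png')[60:280,110:350]
f=lambda i:cv2.resize(i,(400,400),interpolation=3)
cv2.imwrite('pics/z.png',cv2.hconcat([f(a),f(b)]))
```

```text
(no output)
```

View pics/z.png

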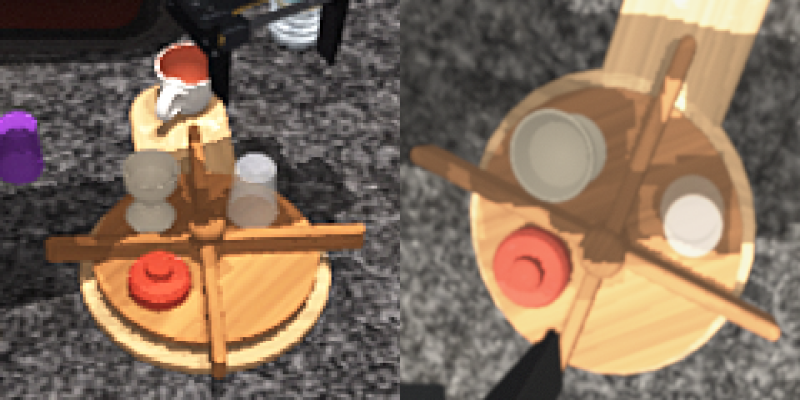

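The egg cup is the waisted one in the left bay. The turntable's axis is at about (567.5, 1), and the arms point at 64, 154, -116 and -26.5°. The egg cup's bay is at 109° and the tongue at 66.5°, so it needs about 42° clockwise. I'll push the arm at -26.5°, which is clear of everything else.

Call:
arm_command([
  [[-0.05,0.135,0],0],
  [[-0.05,0.135,0],0],
  [[0,0,0],0.047],
  [[0,0,0],0.047],
  [[0,0,0],0.047],
], claw=0)

```text
t: 2.3
eef_pos: [692.6, -25.1, 214.3]
tcp_rot: [-3.141, 0.0, 1.122]
ft_force: [0.1, -0.6, -0.5]
opening: 0.637
grip_force: 0.0
```

Call:
arm_command([
  [[0,0,0.16],0],
  [[0,0,0.16],0],
  [[0,0,0.16],0],
  [[0,0,0.12],0],
  [[0,0,0],0],
])

```text
t: 2.8
eef_pos: [690.4, -24.8, 60.5]
tcp_rot: [-3.135, 0.002, 1.128]
ft_force: [-1.4, -0.4, 0.6]
opening: 0.215
grip_force: 0.0
```

Call:
arm_command([
  [[0,0,0],0],
  [[0,0,0],0],
  [[0,0,0.04],0],
  [[0,0,0.06],0],
  [[0,0,0],0],
])

```text
t: 3.3
eef_pos: [691.4, -24.9, 37.6]
tcp_rot: [-3.139, 0.001, 1.128]
ft_force: [-0.1, 0.5, 0.1]
opening: 0.003
grip_force: 0.0
```

Run:
```python
from h import *
s=state();print(s['eef_pos'],s['tcp_rot'],s['ft_force'],s['opening'])
for c in ['scene','side','wrist']:
    snap(c,c+'1');print(c,[(np.round(r['position']).tolist(),round(r['confidence'],2)) for r in models.mark_of(c,'tip_0')[:4]])
# rows: keep pose along circle; finger phi = start .. 
cen=np.array([567.5,1]);p=s['eef_pos'][:2]-cen;print(np.hypot(*p),np.degrees(np.arctan2(p[1],p[0])))
```

```text
[691.44589115 -24.87544483  37.56175136] [-3.13889274e+00  9.11548694e-04  1.12786924e+00] [-0.0772141  0.4931804  0.114303 ] 0.0028419907273447456
scene [([695.0, -56.0, 42.0], 0.74), ([444.0, 57.0, 47.0], 0.61), ([507.0, -128.0, 44.0], 0.6), ([631.0, 127.0, 47.0], 0.55)]
side [([625.0, 128.0, 43.0], 0.92), ([505.0, -126.0, 46.0], 0.88), ([692.0, -61.0, 45.0], 0.7), ([510.0, -18.0, 32.0], 0.69)]
wrist [([628.0, 126.0, 48.0], 0.76)]
126.61801837609603 -11.791937978322688
```

Call:
arm_command([
  [[-0.012,0.003,0],0.008],
  [[-0.012,0.003,0],0.008],
  [[-0.012,0.003,0],0.008],
  [[-0.012,0.003,0],0.008],
  [[-0.012,0.003,0],0.008],
])

```text
t: 4.1
eef_pos: [688.7, -40.2, 39.7]
tcp_rot: [3.141, -0.0, 1.0]
ft_force: [0.5, 1.2, -0.1]
opening: 0.002
grip_force: 0.5
```

Call:
arm_command([
  [[-0.0206,0.0045,0],0.0133],
  [[-0.0206,0.0045,0],0.0133],
  [[-0.0206,0.0045,0],0.0133],
  [[-0.0206,0.0045,0],0.0133],
  [[-0.0206,0.0045,0],0.0133],
])

```text
t: 4.6
eef_pos: [677.7, -64.1, 39.8]
tcp_rot: [3.141, -0.0, 0.79]
ft_force: [1.4, 0.3, 1.0]
opening: 0.007
grip_force: 0.5
```

Call:
arm_command([
  [[-0.0206,0.0045,0],0.0133],
  [[-0.0206,0.0045,0],0.0133],
  [[-0.0206,0.0045,0],0.0133],
  [[-0.0206,0.0045,0],0.0133],
  [[-0.0206,0.0045,0],0.0133],
])

```text
t: 5.1
eef_pos: [661.9, -85.2, 39.8]
tcp_rot: [3.141, -0.001, 0.581]
ft_force: [1.7, 0.0, -0.5]
opening: 0.006
grip_force: 0.5
```

```bash
cat >> h.py <<'E'
def look(n):
    s=state();print(s['t'],s['eef_pos'],s['tcp_rot'],s['ft_force'])
    cen=np.array([567.5,1]);p=s['eef_pos'][:2]-cen;print('finger',np.hypot(*p),np.degrees(np.arctan2(p[1],p[0])))
    for c in ['scene','side','wrist']:
        snap(c,c+n)
        for l in ['tip_0','egg_cup','turntable','coffee_cup','timer','small_glass']:
            for r in models.mark_of(c,l)[:4]:
                q=np.array(r['position']);v=q[:2]-cen
                if np.hypot(*v)<230:print(c,l,q.round(),round(r['confidence'],2),'r%.0f ang %.1f'%(np.hypot(*v),np.degrees(np.arctan2(v[1],v[0]))))
E
python3 -c "from h import *;look('2')"
```

```text
5.1 [661.88227716 -85.2308902   39.77116233] [ 3.14095834e+00 -6.63905516e-04  5.81369108e-01] [ 1.68732551  0.03547229 -0.50405492]
finger 127.84279669570432 -42.415895178288274
scene tip_0 [ 656. -107.   43.] 0.87 r140 ang -50.5
scene tip_0 [484. 107.  46.] 0.82 r135 ang 128.4
scene tip_0 [648. 189.  14.] 0.71 r204 ang 66.9
scene tip_0 [461. -89.  46.] 0.7 r140 ang -139.8
scene egg_cup [575.  66.  30.] 0.92 r65 ang 83.1
scene turntable [566.  -1.  11.] 0.56 r2 ang -116.6
scene coffee_cup [649. 188.  15.] 0.76 r204 ang 66.4
scene timer [514.  12.  30.] 0.71 r55 ang 168.0
scene small_glass [358.  38.   2.] 0.82 r212 ang 169.9
scene small_glass [482. 208.  -2.] 0.64 r224 ang 112.4
scene small_glass [631.  -7.  29.] 0.49 r64 ang -7.0
side tip_0 [676.  88.  43.] 0.96 r139 ang 38.5
side tip_0 [459. -87.  44.] 0.88 r140 ang -141.2
side tip_0 [ 658. -111.   47.] 0.64 r144 ang -51.3
side tip_0 [482. 113.  42.] 0.59 r141 ang 127.5
side egg_cup [575.  63.  35.] 0.92 r62 ang 82.8
side turntable [569.   5.  11.] 0.86 r4 ang 66.6
side turntable [674.  84.  48.] 0.67 r135 ang 37.9
side coffee_cup [651. 191.  12.] 0.86 r207 ang 66.3
side timer [505.  10.  34.] 0.81 r63 ang 171.3
side timer [634.  -7.  32.] 0.36 r67 ang -7.2
side small_glass [488. 204.   1.] 0.81 r218 ang 111.5
side small_glass [359.  40.   0.] 0.75 r212 ang 169.5
wrist tip_0 [675.  87.  47.] 0.73 r138 ang 38.6
wrist egg_cup [571.  62.  32.] 0.64 r61 ang 87.0
wrist small_glass [633. -10.  27.] 0.87 r67 ang -9.2
```

Call:
arm_command([
  [[-0.0206,0.0045,0],0.0133],
  [[-0.0206,0.0045,0],0.0133],
  [[-0.0206,0.0045,0],0.0133],
  [[-0.0206,0.0045,0],0.0133],
  [[-0.0206,0.0045,0],0.0133],
])

```text
t: 6.65
eef_pos: [642.0, -102.2, 39.7]
tcp_rot: [3.141, -0.001, 0.374]
ft_force: [0.9, 0.7, -0.3]
opening: 0.003
grip_force: 0.5
```

Call:
arm_command([
  [[-0.009,0.002,0],0.006],
  [[-0.004,0.001,0],0.003],
  [[0,0,0],0],
  [[0,0,0],0],
  [[0,0,0],0],
])

```text
t: 7.15
eef_pos: [639.2, -103.8, 39.6]
tcp_rot: [-3.142, 0.0, 0.348]
ft_force: [-0.2, 0.3, -0.5]
opening: 0.007
grip_force: 0.0
```

```bash
python3 -c "from h import *;look('3')"
```

```text
7.15 [ 639.17318566 -103.79840021   39.63846951] [-3.14154354e+00  3.47169296e-05  3.47691607e-01] [-0.15999183  0.339631   -0.52747092]
finger 126.9635783607344 -55.63119462555547
scene tip_0 [ 629. -128.   41.] 0.81 r143 ang -64.4
scene tip_0 [442. -64.  44.] 0.77 r141 ang -152.8
scene tip_0 [509. 122.  41.] 0.7 r135 ang 115.6
scene egg_cup [592.  58.  32.] 0.79 r62 ang 67.3
scene egg_cup [648. 188.  14.] 0.49 r204 ang 66.9
scene turntable [564.  -3.  12.] 0.57 r6 ang -135.7
scene coffee_cup [649. 188.  13.] 0.56 r205 ang 66.4
scene timer [516.  25.  29.] 0.66 r57 ang 155.2
scene small_glass [633. -22.  30.] 0.8 r69 ang -19.3
scene small_glass [480. 202.  -2.] 0.65 r219 ang 113.6
scene small_glass [356.  40.   4.] 0.62 r215 ang 169.7
side tip_0 [ 630. -130.   45.] 0.86 r145 ang -64.4
side tip_0 [442. -62.  48.] 0.85 r141 ang -153.3
side tip_0 [592.  57.  33.] 0.71 r62 ang 66.1
side tip_0 [507. 130.  42.] 0.69 r143 ang 115.2
side egg_cup [592.  58.  35.] 0.64 r62 ang 66.7
side turntable [567.   2.  12.] 0.67 r1 ang 116.6
side turntable [511.  22.  32.] 0.2 r60 ang 159.2
side coffee_cup [650. 188.  10.] 0.9 r205 ang 66.2
side coffee_cup [567.   2.  11.] 0.69 r1 ang 119.7
side timer [513.  22.  30.] 0.63 r59 ang 159.2
side timer [593.  59.  30.] 0.28 r63 ang 66.6
side small_glass [630. -23.  31.] 0.97 r67 ang -20.9
side small_glass [357.  40.  -4.] 0.95 r214 ang 169.5
side small_glass [488. 204.  -2.] 0.8 r218 ang 111.4
wrist tip_0 [694.  61.  45.] 0.81 r140 ang 25.3
wrist tip_0 [586.  62.  35.] 0.15 r63 ang 73.3
wrist egg_cup [589.  64.  32.] 0.63 r66 ang 71.2
wrist small_glass [626. -22.  27.] 0.69 r63 ang -21.8
```

View pics/wrist3.png

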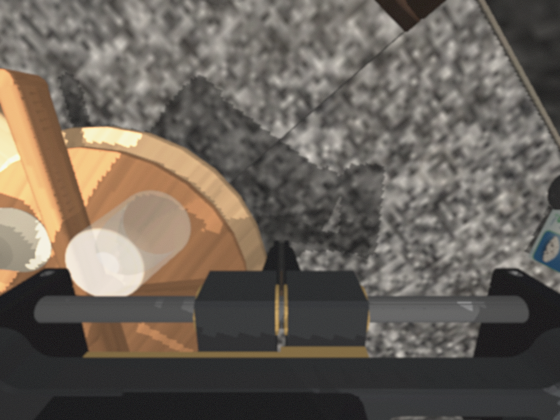

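The wrist view now shows mainly the small glass (110,260), still upright, and the disc. The fingers are at (280,260), next to the arm. Before trimming I'll measure the egg cup and arm angle more carefully.

```bash
cat >> h.py <<'E'
def fine(n=4):
    cen=np.array([567.5,1])
    for c in ['scene','side']:
        E=[];A=[]
        for i in range(n):
            p,d=viewer.read_camera(c)
            E+=[r['position'] for r in models.mark_of(c,'egg_cup')[:1]]
            for r in models.mark_of(c,'tip_0')[:4]:
                v=np.array(r['position'])[:2]-cen
                if 130<np.hypot(*v)<150:A.append(np.degrees(np.arctan2(v[1],v[0]))%90)
            W=world(c,d)
            m=(d>0)&(W[...,2]>84)&(W[...,2]<99)&(np.hypot(W[...,0]-592,W[...,1]-59)<40)
            X=W[m][:,:2]
            if len(X)>5:
                (x,y),R=cv2.minEnclosingCircle(X.astype(np.float32)); print(c,len(X),'rim',x,y,R,'ang',np.degrees(np.arctan2(y-1,x-567.5)))
        E=np.array(E);print(c,'egg',E.mean(0),E.std(0),'ang',np.degrees(np.arctan2(E[:,1]-1,E[:,0]-567.5)).round(1),'arms',np.mean(A),np.std(A),len(A))
E
python3 -c "from h import *;fine()"
```

```text
scene 143 rim 589.5125732421875 62.63370895385742 27.03630828857422 ang 70.34573541084995
scene 141 rim 591.8169555664062 61.330345153808594 28.06421661376953 ang 68.0474390342704
scene 147 rim 589.5156860351562 62.21337127685547 27.47711753845215 ang 70.21863219142536
scene 147 rim 590.5674438476562 60.3192253112793 27.080211639404297 ang 68.75045412804485
scene egg [592.8    61.025  28.45 ] [0.81240384 1.68133132 0.73654599] ang [67.6 65.6 67.4 68. ] arms 26.239975661124184 0.7304386615039626 11
side 143 rim 586.64501953125 60.608604431152344 27.33904266357422 ang 72.19408323086046
side 144 rim 588.5775756835938 56.670440673828125 28.956157684326172 ang 69.26266197416803
side 139 rim 587.3682861328125 61.01181411743164 27.400426864624023 ang 71.68169138740868
side 148 rim 587.9008178710938 62.03300094604492 27.997987747192383 ang 71.5173414524106
side egg [605.825  90.925  27.35 ] [23.86832367 55.81896519  9.46823637] ang [66.6 65.4 66.9 68.8] arms 25.93262619979006 0.4573733213564846 14
```

Call:
arm_command([
  [[-0.009,0.002,0],0.006],
  [[-0.009,0.002,0],0.006],
  [[-0.009,0.002,0],0.006],
  [[-0.006,0.0015,0],0.004],
  [[0,0,0],0],
])

```text
t: 9.9
eef_pos: [631.6, -108.5, 39.7]
tcp_rot: [-3.142, 0.0, 0.277]
ft_force: [0.9, 0.1, -0.1]
opening: 0.002
grip_force: 0.0
```

```bash
python3 -c "
from h import *;s=state();p=s['eef_pos'][:2]-[567.5,1];print(s['eef_pos'],s['ft_force'],np.degrees(np.arctan2(p[1],p[0])));fine(3);snap('scene','s4')
a=cv2.imread('pics/s4.png')[140:280,200:370];cv2.imwrite('pics/z4.png',cv2.resize(a,None,fx=4,fy=4,interpolation=2))"
```

```text
[ 631.64645539 -108.49889285   39.67825518] [ 0.94645879  0.09689678 -0.10471266] -59.63744738159431
scene 148 rim 592.8346557617188 59.757205963134766 27.803668975830078 ang 66.67548798634938
scene 145 rim 594.7824096679688 60.330467224121094 26.41333770751953 ang 65.30522611196683
scene 147 rim 594.8817138671875 59.27302932739258 26.482093811035156 ang 64.83179888517368
scene egg [596.65  59.    29.1 ] [1.45 1.9  1.6 ] ang [62.9 63.7] arms 22.308141860917306 0.7461684862416678 9
side 137 rim 592.4566650390625 57.84873580932617 26.60024070739746 ang 66.29846652726278
side 140 rim 594.204345703125 58.655155181884766 28.50872230529785 ang 65.14767330200254
side 144 rim 592.2948608398438 56.979000091552734 27.062288284301758 ang 66.10993977774474
side egg [595.9  56.9  34.3] [1.77951304 0.48989795 1.06770783] ang [62.1 65.1 62. ] arms 21.419664524465688 0.628964215803264 12
```

View pics/z4.png

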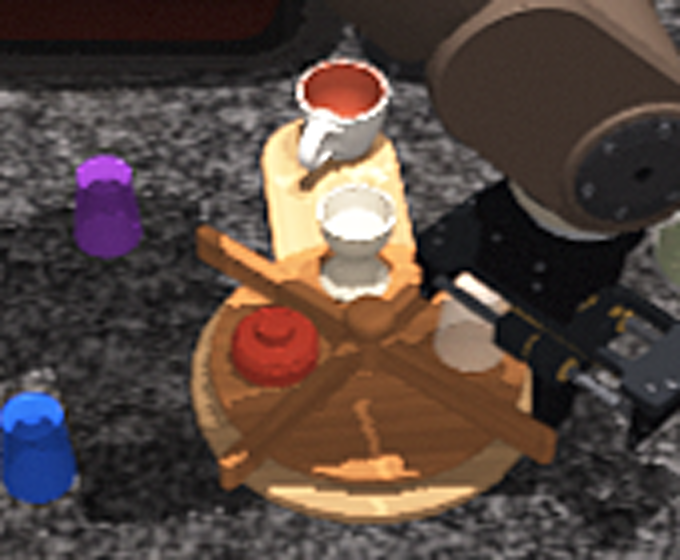

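The egg cup now stands in front of the coffee cup: its rim is at (355,215) in the crop and the cup's at (343,95). The bay is at about 67° against 66.5° for the tongue, so I'll back off and lift clear.

Call:
arm_command([
  [[0.02,0,0],0],
  [[0.03,0,0],0],
  [[0,0,0],0],
  [[0,0,-0.08],0],
  [[0,0,-0.16],0],
])

```text
t: 11.35
eef_pos: [642.6, -104.4, 97.5]
tcp_rot: [-3.139, 0.005, 0.278]
ft_force: [0.4, 0.3, 0.6]
opening: 0.003
grip_force: 0.0
```

Call:
arm_command([
  [[0,0,-0.16],0],
  [[0,0,-0.16],0],
  [[0,0,-0.12],0],
  [[0,0,0],0],
  [[0,0,0],0],
])

```text
t: 11.85
eef_pos: [643.9, -104.8, 209.8]
tcp_rot: [3.141, -0.001, 0.278]
ft_force: [-0.1, 0.5, -0.7]
opening: 0.008
grip_force: 0.0
```

```bash
python3 -c "
from h import *;fine(3);p,d=viewer.read_camera('scene')
print(state()['t'],state()['eef_pos'],[r['position'] for r in models.mark_of('scene','coffee_cup')[:1]])
cv2.imwrite('pics/z5.png',cv2.resize(p[140:280,200:370,::-1],None,fx=4,fy=4))"
```

```text
scene 150 rim 594.7883911132812 60.28007888793945 27.145322799682617 ang 65.2819723034023
scene 143 rim 593.690673828125 59.451263427734375 26.66752052307129 ang 65.86394041982665
scene 145 rim 596.2131958007812 58.553733825683594 28.184314727783203 ang 63.48567985081567
scene egg [596.36666667  60.26666667  29.03333333] [1.72111075 0.82596745 1.6110728 ] ang [64.7 65.  62.4] arms 22.056394197070407 0.7119580972492441 11
side 141 rim 593.2493286132812 57.38364028930664 26.304988861083984 ang 65.45472801189644
side 140 rim 592.2564086914062 57.09530258178711 26.860044479370117 ang 66.18680565869624
side 141 rim 589.218994140625 59.11781311035156 27.533161163330078 ang 69.50896636235122
side egg [596.36666667  58.9         33.23333333] [1.08730043 1.31402689 1.34742553] ang [63.3 64.2 63. ] arms 21.56448531642738 0.7726168754818055 12
12.8 [ 643.90827523 -104.88652459  209.69769117] [[651.8, 186.0, 15.4]]
```

View pics/z5.png

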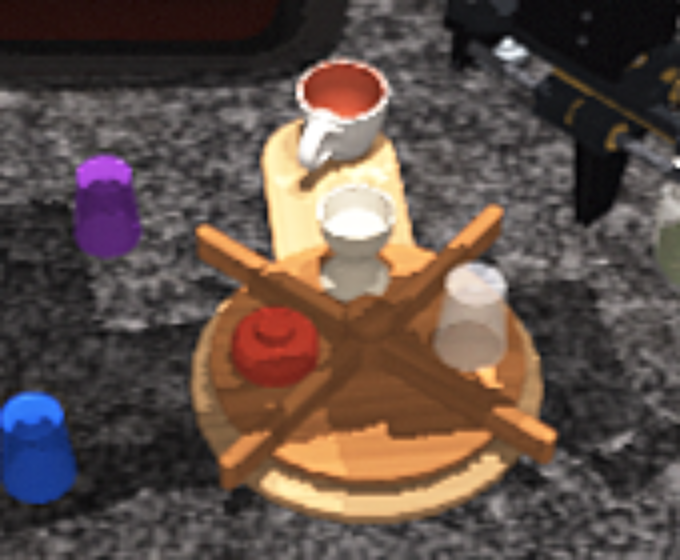

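The final view shows the egg cup at (355,240), centred in the bay facing the tongue and the coffee cup. Everything is upright and the gripper is clear.

```bash
python3 -c "
from h import *;print(env.job_done())"
```

```text
the job is handed in; nothing more can be done
None
```

I turned the turntable about 42° clockwise by pushing one arm, and the egg cup now stands in front of the coffee cup at the tongue side, within about 2° of the tongue's direction by my measurements. Everything in view stayed upright, the gripper is clear, and I handed the job in at about 13 s; it returned no verdict.

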